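# Index the gem carousel and pour in the green stones

### The arm

A 6-joint arm with a two-finger parallel gripper is mounted at the origin on the work surface. World frame = base frame: x ahead of the robot, y to its left, z up, the work surface at z = 0. Lengths are in mm, angles in rad, forces in N, time in s.
With the tool pointing down it reaches from about 375 to 825 mm from the base axis. Payload 5.5 kg.
Tool frame: the origin (TCP) lies midway between the tips of the shut fingers; the grasp point (between the pads) lies 19 mm behind it (r.hold_point_z is the distance from the TCP to the grasp point, in mm); z points along the fingers, y is the line along which they close (so a half turn about z gives the same grasp; the last joint's range is limited). The gripper opens to 85 mm and grips with 20 to 120 N. Pads are 22 mm wide; open, the fingers measure 114 mm over their backs; the gripper's body (76 mm by 85 mm) begins 54 mm behind the grasp point. The pads swing forward as they close: fully open they stand 13 mm farther back than shut.
Start: joints at [-1.343, 0.314, -0.047, 1.21, 0, 1.571], TCP at [135.498, -584.496, 231.299] pointing down, gripper open.
Joint ranges: [-2.67, 2.67], [-0.69, 1.73], [-1.03, 1.25], [-2.08, 2.16], [-1.42, 1.45], [-3.14, 3.14]. Speed limits (rad/s): [2.39, 2.39, 3.01, 3.14, 3.14, 3.14].

### API

Orientations are given as a rotation vector (axis times angle).
In Python, from rig import r gives the robot as it stands.
- The arm moves only by the shell command python3 -m handwheel 'ROWS' [FORCE]. ROWS is JSON, a list of rows, each an object with "claw": the finger opening in mm, from 0 to 85.4; "dp": the shift along the tool's x, y, z in mm, a list of three; "rotation": the turn, a rotation vector about the tool's x, y, z in degrees, a list of three. A call has 1 to 20 rows; each row is the pose to reach, as a shift and turn from the pose commanded when the call began, along the tool's axes at that moment; what a row does not reach only later rows make up. A row lasts 1/10 s, in which the tool goes at most 50 mm and 8.59 degrees, less where a joint would pass 70% of its speed; a pose out of reach is approached as far as the arm can. A call with a gripper value outside its range is refused whole. The fingers move at their own pace and stop on an object; FORCE is the grip in N (left out, the last holds). Time passes only in rows, so rows that repeat a pose let the fingers close. It gives the time, the measured TCP pose, the force, the opening and the grip force at its end, in the units of the state.
- r.read_state(): the state, without advancing time (a new reading comes with each control period).
- r.get_image(name): name is "side" or "top"; returns the picture (384x512x3 uint8, red, green, blue); there is no depth.
- r.calibration(name): a dict with "fovy" (degrees; the focal length in pixels is half the picture's height over the tangent of half this angle, whatever the lens; pixels are square), "cx", "cy" (the principal point, pixels), "D" ([k1, k2, p1, p2, k3] as OpenCV has them; the pictures are not rectified), "camera_from_world" (4x4, takes a point from world to camera coordinates). Camera axes: x right, y up, looking along -z (the intrinsics and any distortion apply to the point x, -y, -z); pixel columns grow to the right and rows downward; lengths in mm; the calibration is good to about 2 mm. A picture is of the moment at which its call begins. calibration takes no time and is no camera call.
- r.close_job(): hands the job in; it is judged then, once.
The state is a dict: "time_s": time; "q": joint angles; "joint_velocities": joint speeds; "tau": joint torques, N m; "position": TCP position; "tcp_rot": TCP orientation; "force": force on the tool from outside, world axes, zero at the start; "torque": the same for the moment, N m; "gripper_width": opening from 0.0 (shut) to 1.0 (fully open); "grip_force": force on a finger pad.
Only numpy, scipy, OpenCV 4.12 (cv2) and the standard library are available. Lean on these libraries where they do the work, as an engineer would, in place of code of your own. Each camera call takes 0.05 s, during which the arm holds its last target. There are 200 camera calls.

### The job

Turn the sorting carousel by its hub knob until the green cup is centred under the funnel, with the stones still in their pan. Then take the pan by its handle and tip it over the funnel so that all four green stones slide down into the green cup, without touching the stones with the gripper, and set the empty pan back down flat on the grey pad. Leave the carousel with the green cup under the funnel and everything else on the desk where it is.

Things in the scene. Friction and masses are not known exactly. Their poses are not given: they have to be found in the camera images.
- carousel (a joint): angle of the six-cup carousel about its vertical axis, rad, growing counterclockwise seen from above; 0 (or any multiple of 2 pi) has the green cup exactly under the funnel. No end stop, no click positions: it turns either way endlessly against about 0.12 N m of friction and stays where left. It starts 2 rad or more from 0, more than one grasp usually turns: regrasp the knob
- knob (a point): centre of the black bar knob on top of the carousel's spindle, on the axis, 156 mm above the table. The bar is 60 mm long (point x), 16 mm wide (point y), 32 mm high (140 to 172 mm above the table); below it is only a 16 mm thick spindle. Gripped from above across its width it turns the carousel; it looks the same after half a turn. At joint 0 it is parallel to the sorter's x
- green_cup (a point): centre of the green cup's inner floor, 41 mm above the table. It rides on the carousel's black disc (292 mm across) with five like cups, centres 105 mm from the axis, each 70 mm outside, 64 mm inside, rim 78 mm above the table; counterclockwise from above: green, white, red, grey, yellow, blue (red, yellow and blue hold other stones)
- sorter: the carousel's fixed stand: round grey foot 220 mm across, with the aluminium funnel and its post on its -y side. Origin on the carousel's axis at table height; z up. The funnel is centred 105 mm from the axis along -y; its post stands 176 mm from the axis along -y and is 112 mm high
- funnel_mouth (a point): centre of the square funnel's mouth, 132 mm above the table, axes as the sorter; the mouth is about 97 mm square inside (104 mm outside), sides parallel to the sorter's x and y
- funnel_outlet (a point): centre of the funnel's outlet, straight under the mouth, 84 mm above the table, 50 mm square inside, 6 mm over the cup rims
- pan: steel pan, 140 g, open at its nose (-x end). Origin: centre of the floor's underside. Floor x -46 to +46 mm, 60 mm wide, 3 mm thick, 2 mm ramp up at the nose; walls 18 mm high. Handle: upright dark wooden tab, x +56 to +92 mm, 14 mm thick (y), 16 to 46 mm above the underside; pinch it from above across y at x +75, 34 mm up. Stones slide at 25 to 35 degrees of tilt, surely gone by 50 to 60
- pad: fixed grey felt pad, 200 mm (x) by 140 mm (y), 3 mm thick; origin at the centre of its underside. The pan starts on it, nose roughly towards the robot
- stone1: one of four loose cut green stones, 19 mm across, 13 mm high, 11 g; origin at the centre of its flat underside (the stone may lie on any facet). Starts in the pan
- stone2: one of four loose cut green stones, 19 mm across, 13 mm high, 11 g; origin at the centre of its flat underside (the stone may lie on any facet). Starts in the pan
- stone3: one of four loose cut green stones, 19 mm across, 13 mm high, 11 g; origin at the centre of its flat underside (the stone may lie on any facet). Starts in the pan
- stone4: one of four loose cut green stones, 19 mm across, 13 mm high, 11 g; origin at the centre of its flat underside (the stone may lie on any facet). Starts in the pan
- loupe: bystander: black folding loupe with aluminium cover, 66 mm long, 22 mm high; origin under the lens
- stamp: bystander: blue and grey hand stamp, 49 x 34 mm, 80 mm high; origin under its centre
- red_bowl: bystander: white bowl with red stones stuck in it, 88 mm across, 50 mm high; origin under its centre
- beaker: bystander: glass beaker 68 mm across, 80 mm high; origin under its centre
- pen_cup: bystander: dark pen cup 84 mm across, 90 mm high, with pens up to 140 mm; origin under its centre
- mouse: bystander: round black mouse 64 mm across, 32 mm high; origin under its centre
There are look-alikes about, which are no part of the job. There is more than one size of the pad; the one meant has the size given above.

How it is judged (in metres and radians):
On the way, in this order (a step that is already met when the one before it is completed fails the run):
1. the carousel is turned so that the green cup is centred under the funnel and at rest, all four stones still in the pan (horizontal distance between green_cup and funnel_outlet below 0.008 m and velocity of joint carousel between -0.05 and 0.05 rad/s and distance between each of stone1, stone2, stone3, stone4 and pan below 0.07 m), for 0.3 s.
2. all four green stones have slid into the green cup (horizontal distance between each of stone1, stone2, stone3, stone4 and green_cup below 0.034 m and z of stone1 in the frame of green_cup between -0.006 and 0.034 m and z of stone2 in the frame of green_cup between -0.006 and 0.034 m and z of stone3 in the frame of green_cup between -0.006 and 0.034 m and z of stone4 in the frame of green_cup between -0.006 and 0.034 m), for 0.2 s.
At the end, for the whole second after the job is handed in: the green cup's centre is within 8 mm (horizontally) of the funnel outlet's centre and the carousel is still; all four green stones lie inside the green cup, below its rim; the pan stands level (within 0.1 rad) on the pad, its origin within 70 mm of the pad's centre, released and at rest (all of step 2 and horizontal distance between green_cup and funnel_outlet below 0.008 m and velocity of joint carousel between -0.05 and 0.05 rad/s and horizontal distance between pan and pad below 0.07 m and angle between pan's own z axis and vertical below 0.1 rad and z of pan in the frame of pad below 0.008 m and linear speed of pan below 0.02 m/s and contact force between the fingers and pan below 0.1 N); the robot touches nothing.
It fails at once if the loupe, stamp, red bowl, beaker, pen cup or mouse is moved by more than 25 mm (distance of any of loupe, stamp, red_bowl, beaker, pen_cup, mouse from where it was at the start of the episode above 0.025 m).
It fails at once if the gripper's fingers touch a stone (contact force between the fingers and stone1 above 0.5 N or contact force between the fingers and stone2 above 0.5 N or contact force between the fingers and stone3 above 0.5 N or contact force between the fingers and stone4 above 0.5 N).
It also fails if it takes over 72 s, if anything falls off the work surface, if the arm or the gripper's body presses on something with over 40 N, if the wrist force passes 120 N, or if a joint passes its speed limit or range.

## Working session

There is one attempt and no reset: what is moved stays moved. The work goes in short steps, Python scripts to look and compute and a shell command to move; the robot and the scene stay as the last step left them, time stands still between calls to the robot, and variables do not carry over. Pictures are saved under pics/ and viewed, at most 10 in all, crops included, and the job is handed in when it is done.

```bash
ls; mkdir -p pics
python3 - <<'E'
from rig import r
import cv2,numpy as np
for n in("top","side"):
    cv2.imwrite(f"pics/{n}0.png",r.get_image(n)[:,:,::-1]); c=r.calibration(n); print(n,c['fovy'],c['cx'],c['cy'],c['D']); print(np.round(c['camera_from_world'],3).tolist())
s=r.read_state(); print(s,r.hold_point_z)
E
```

```text
pics
top 56.4263045740198 258.75534193426347 193.2832458085861 [-0.01043368  0.          0.          0.          0.        ]
[[-0.013, -1.0, 0.013, -2.584], [0.983, -0.01, 0.182, -506.28], [-0.182, 0.015, 0.983, -1138.655], [0.0, 0.0, 0.0, 1.0]]
side 49.9988282882283 249.96332092097035 196.89649583181793 [-0.05966215  0.          0.          0.          0.        ]
[[0.976, -0.216, -0.023, -473.755], [0.133, 0.513, 0.848, -169.458], [-0.171, -0.831, 0.529, -1212.357], [0.0, 0.0, 0.0, 1.0]]
{'time_s': 0.1, 'q': array([-1.34294280e+00,  3.14156951e-01, -4.79628455e-02,  1.21022831e+00,
       -1.25894149e-05,  1.57076711e+00]), 'joint_velocities': array([-0.00025797, -0.00159967,  0.00346192, -0.00101145,  0.00095437,
        0.00109804]), 'tau': array([-1.15107132e-04, -5.40766168e+01,  3.40541339e+01,  1.12057925e-02,
       -4.13261523e-05,  6.52866092e-06]), 'position': array([ 135.40952962, -583.98138604,  230.52693571]), 'tcp_rot': array([-3.11969131e+00, -3.57008224e-01,  2.96565800e-04]), 'force': array([ 0.69421452, -0.13238907, -0.48912648]), 'torque': array([-0.04211527, -0.01051712, -0.03046716]), 'grip_force': 0.0, 'gripper_width': 1.0011626094841062} 18.700000000000003
```

View pics/top0.png

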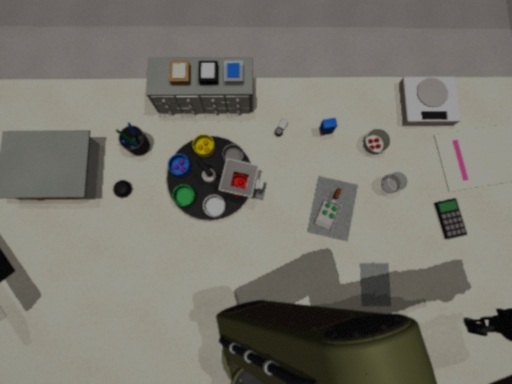

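View pics/side0.png

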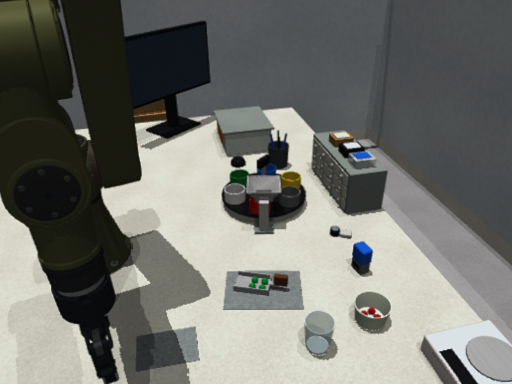

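The top view shows the carousel at about (210,178), with the funnel at (240,178), its post at (261,187), and the green cup at (184,195). The red cup is under the funnel, so the carousel needs about +120° ccw. The pan is on the large pad at (330,208), its handle at (337,194). The side view agrees with this.

```bash
cat > h.py <<'E'
import numpy as np,cv2
from rig import r
def cal(n):
    c=r.calibration(n); f=192/np.tan(np.radians(c['fovy']/2)); K=np.array([[f,0,c['cx']],[0,f,c['cy']],[0,0,1.]])
    M=np.diag([1,-1,-1.])@c['camera_from_world'][:3,:]; return K,np.array(c['D']),M
def unproj(n,uv,z):
    K,D,M=cal(n); p=cv2.undistortPoints(np.array(uv,float).reshape(-1,1,2),K,D)[:,0]
    d=np.c_[p,np.ones(len(p))]@M[:,:3]; o=-M[:,:3].T@M[:,3]
    return o+d*((np.asarray(z,float).reshape(-1,1)-o[2])/d[:,2:])
def proj(n,P):
    K,D,M=cal(n); P=np.atleast_2d(np.array(P,float)); return cv2.projectPoints(P,cv2.Rodrigues(M[:,:3])[0],M[:,3],K,D)[0][:,0]
E
python3 - <<'E'
import cv2,numpy as np
t=cv2.imread('pics/top0.png');s=cv2.imread('pics/side0.png')
def crop(i,x,y,w,h,k):return cv2.resize(i[y:y+h,x:x+w],None,fx=k,fy=k,interpolation=cv2.INTER_CUBIC)
a=crop(t,160,130,110,92,7.2727)[:600]; 
A=crop(t,160,130,110,92,3.6364);B=crop(t,300,170,64,75,4) 
C=crop(s,215,150,100,90,4);D=crop(s,215,262,100,52,4)
W=np.zeros((600,800,3),np.uint8)
for im,x,y in((A,0,0),(C,400,0),(B,0,300),(D,400,380)):
    hh=min(im.shape[0],600-y);ww=min(im.shape[1],800-x);W[y:y+hh,x:x+ww]=im[:hh,:ww]
W[335:335] 
cv2.imwrite('pics/c1.png',W)
E
```

```text
(no output)
```

View pics/c1.png

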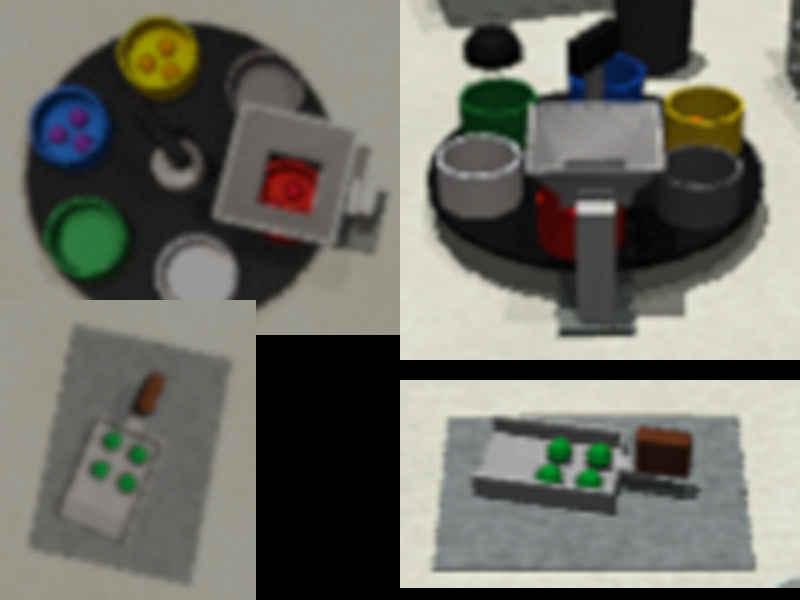

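The crops show the mouth corners, cup rims, pan and handle clearly. I'll fit all of these jointly in both views.

```bash
cat > fit.py <<'E'
from h import *
from scipy.optimize import least_squares as LS
def px(p,k,o,d): return (np.array(p,float)-d+.5)/k-.5+o
A=lambda p:px(p,3.6364,(160,130),(0,0)); C=lambda p:px(p,4,(215,150),(400,0)); B=lambda p:px(p,4,(300,170),(0,300)); D=lambda p:px(p,4,(215,262),(400,380))
def R(a): return np.array([[np.cos(a),-np.sin(a)],[np.sin(a),np.cos(a)]])
def w(xy,a,L,z): return np.c_[np.array(L)@R(a).T+xy,np.full(len(L),z)]
print(unproj('top',A([[243,101],[356,130],[333,243],[214,216]]),132)[:,:2].round())
print(unproj('top',A([[158,56],[69,125],[86,238],[197,275]]),78)[:,:2].round())
print(unproj('side',C([[528,103],[662,101]]),132)[:,:2].round())
print(unproj('side',C([[499,95],[480,155],[704,103],[700,163]]),78)[:,:2].round())
print('pad top',unproj('top',B([[75,325],[230,360],[190,583],[31,548]]),3)[:,:2].round())
print('pad side',unproj('side',D([[446,417],[738,417],[756,570],[434,570]]),3)[:,:2].round())
print('pan top rim',unproj('top',B([[98,420],[162,436],[122,540],[62,517]]),[21,21,6,6])[:,:2].round())
print('handle top',unproj('top',B([[157,374],[146,412]]),49)[:,:2].round())
print('handle side',unproj('side',D([[637,430],[692,432]]),49)[:,:2].round())
E
python3 fit.py
```

```text
[[605.  92.]
 [579.  -4.]
 [481.  16.]
 [505. 116.]]
[[664. 174.]
 [600. 253.]
 [497. 235.]
 [463. 136.]]
[[503. 117.]
 [608.  92.]]
[[500. 233.]
 [465. 136.]
 [670. 173.]
 [637.  78.]]
pad top [[ 574. -217.]
 [ 541. -350.]
 [ 350. -305.]
 [ 381. -171.]]
pad side [[ 380. -171.]
 [ 575. -220.]
 [ 542. -355.]
 [ 349. -307.]]
pan top rim [[ 487. -230.]
 [ 473. -283.]
 [ 387. -248.]
 [ 407. -198.]]
handle top [[ 521. -275.]
 [ 489. -264.]]
handle side [[ 491. -264.]
 [ 524. -274.]]
```

The two views agree within about 3 mm:

| Item | Position (mm) | Orientation |
|---|---|---|
| Axis | (567,155.5) | – |
| Funnel | (542.5,55) | sorter yaw about −14° |
| Green cup | – | bearing 131°, so turn +125° ccw |
| Knob bar | on the axis | yaw about 41° |
| Pad | (461.5,−261) | – |
| Handle | (506,−269) | – |

Next I'll compute the move to above the knob.

```bash
cat >> h.py <<'E'
from scipy.spatial.transform import Rotation as Ro
def down(yaw): # tool x at world yaw (deg), z down
    a=np.radians(yaw); return Ro.from_matrix(np.array([[np.cos(a),np.sin(a),0],[np.sin(a),-np.cos(a),0],[0,0,-1]]))
def go(pos,R=None,s=None):
    s=s or r.read_state(); R0=Ro.from_rotvec(s['tcp_rot'])
    dp=R0.inv().apply(np.array(pos)-s['position']); rv=(R0.inv()*R).as_rotvec(degrees=True) if R is not None else 0
    print('dp',np.round(dp,1).tolist(),'rot',np.round(rv,1)); return dp,rv
E
python3 - <<'E'
from h import *
go([460,-200,240]); go([567,155.5,240],down(41.2))
E
```

```text
dp [402.9, -300.7, -9.0] rot 0
dp [587.5, -622.9, -8.5] rot [ -0.1  -0.  -28.1]
```

```bash
python3 -m handwheel '[{"claw":60,"dp":[403,-301,-9],"rotation":[0,0,0]},{"claw":60,"dp":[403,-301,-9],"rotation":[0,0,0]},{"claw":60,"dp":[403,-301,-9],"rotation":[0,0,0]},{"claw":60,"dp":[403,-301,-9],"rotation":[0,0,0]},{"claw":60,"dp":[403,-301,-9],"rotation":[0,0,0]},{"claw":60,"dp":[403,-301,-9],"rotation":[0,0,0]},{"claw":60,"dp":[403,-301,-9],"rotation":[0,0,0]},{"claw":60,"dp":[403,-301,-9],"rotation":[0,0,0]},{"claw":60,"dp":[403,-301,-9],"rotation":[0,0,0]},{"claw":60,"dp":[587,-623,-9],"rotation":[0,0,-28]},{"claw":60,"dp":[587,-623,-9],"rotation":[0,0,-28]},{"claw":60,"dp":[587,-623,-9],"rotation":[0,0,-28]},{"claw":60,"dp":[587,-623,-9],"rotation":[0,0,-28]},{"claw":60,"dp":[587,-623,-9],"rotation":[0,0,-28]},{"claw":60,"dp":[587,-623,-9],"rotation":[0,0,-28]},{"claw":60,"dp":[587,-623,-9],"rotation":[0,0,-28]},{"claw":60,"dp":[587,-623,-9],"rotation":[0,0,-28]},{"claw":60,"dp":[587,-623,-9],"rotation":[0,0,-28]},{"claw":60,"dp":[587,-623,-9],"rotation":[0,0,-28]}]' 60
python3 - <<'E'
from h import *
go([567,155.5,240],down(41.2)); go([567,155.5,142],down(41.2)); print(r.read_state()['q'])
E
```

```text
time_s: 2.0
position: [566.9, 157.4, 239.4]
tcp_rot: [-2.94, -1.107, 0.001]
force: [-0.8, -0.3, 0.4]
gripper_width: 0.702
grip_force: 0.0
dp [-1.1, 1.5, -0.6] rot [-0.   0.   0.1]
dp [-1.1, 1.6, 97.4] rot [-0.   0.   0.1]
[ 2.70697558e-01  2.89307964e-01 -6.14171202e-02  1.22104320e+00
  2.27275039e-04  2.69214253e+00]
```

```bash
python3 -m handwheel '[{"claw":60,"dp":[-1,2,30],"rotation":[0,0,0]},{"claw":60,"dp":[-1,2,60],"rotation":[0,0,0]},{"claw":60,"dp":[-1,2,85],"rotation":[0,0,0]},{"claw":60,"dp":[-1,2,97],"rotation":[0,0,0]},{"claw":60,"dp":[-1,2,97],"rotation":[0,0,0]}]'
python3 - <<'E'
from h import *
for n in('top','side'): cv2.imwrite(f'pics/{n}1.png',r.get_image(n)[:,:,::-1])
t=cv2.imread('pics/top1.png');s=cv2.imread('pics/side1.png')
k=lambda i,x,y,w,h:cv2.resize(i[y:y+h,x:x+w],(400,400*h//w),interpolation=2)
W=np.zeros((600,800,3),np.uint8);W[:300,:400]=k(t,150,110,120,90)[:300];W[:300,400:]=k(s,205,130,120,90)[:300];W[300:600,:400]=k(t,298,170,80,60)[:300];W[300:600,400:]=k(s,215,255,100,75)[:300]
cv2.imwrite('pics/c2.png',W)
E
```

```text
time_s: 2.5
position: [565.6, 151.2, 141.7]
tcp_rot: [2.943, 1.1, -0.006]
force: [-0.2, -0.8, 0.1]
gripper_width: 0.706
grip_force: 0.0
```

View pics/c2.png

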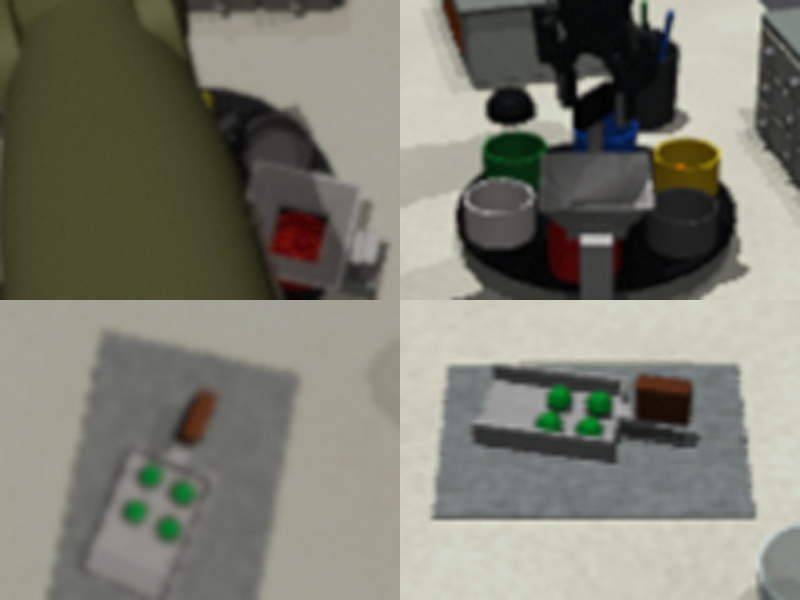

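The side view shows the fingers straddling the knob bar at about (595,105) in the crop, and the pan is untouched. I'll correct the roughly 4 mm offset and close.

```bash
python3 -m handwheel '[{"claw":60,"dp":[4,-2,0],"rotation":[0,0,0]},{"claw":30,"dp":[4,-2,0],"rotation":[0,0,0]},{"claw":5,"dp":[4,-2,0],"rotation":[0,0,0]},{"claw":5,"dp":[4,-2,0],"rotation":[0,0,0]},{"claw":5,"dp":[4,-2,0],"rotation":[0,0,0]},{"claw":5,"dp":[4,-2,0],"rotation":[0,0,0]},{"claw":5,"dp":[4,-2,0],"rotation":[0,0,0]}]' 60
python3 - <<'E'
from h import *
s=r.read_state(); print(s['torque'],s['force']); go([567,155.5,142],down(41.2))
E
```

```text
time_s: 3.3
position: [568.2, 158.4, 144.1]
tcp_rot: [-2.939, -1.102, -0.0]
force: [-4.6, 4.0, 5.4]
gripper_width: 0.171
grip_force: 61.2
[0.78710316 0.82123503 0.0658836 ] [-4.60900308  4.00956189  5.37709341]
dp [-2.8, 1.4, 2.1] rot [-0.2 -0.1 -0.1]
```

```bash
python3 -m handwheel '[{"claw":5,"dp":[-1,0,0],"rotation":[0,0,-4]},{"claw":5,"dp":[-1,0,0],"rotation":[0,0,-10]},{"claw":5,"dp":[-1,0,0],"rotation":[0,0,-17]},{"claw":5,"dp":[-1,0,0],"rotation":[0,0,-24]},{"claw":5,"dp":[-1,0,0],"rotation":[0,0,-31]},{"claw":5,"dp":[-1,0,0],"rotation":[0,0,-38]},{"claw":5,"dp":[-1,0,0],"rotation":[0,0,-45]},{"claw":5,"dp":[-1,0,0],"rotation":[0,0,-52]},{"claw":5,"dp":[-1,0,0],"rotation":[0,0,-59]},{"claw":5,"dp":[-1,0,0],"rotation":[0,0,-66]},{"claw":5,"dp":[-1,0,0],"rotation":[0,0,-73]},{"claw":5,"dp":[-1,0,0],"rotation":[0,0,-80]},{"claw":5,"dp":[-1,0,0],"rotation":[0,0,-87]},{"claw":5,"dp":[-1,0,0],"rotation":[0,0,-94]},{"claw":5,"dp":[-1,0,0],"rotation":[0,0,-101]},{"claw":5,"dp":[-1,0,0],"rotation":[0,0,-108]},{"claw":5,"dp":[-1,0,0],"rotation":[0,0,-114]},{"claw":5,"dp":[-1,0,0],"rotation":[0,0,-120]},{"claw":5,"dp":[-1,0,0],"rotation":[0,0,-125]},{"claw":5,"dp":[-1,0,0],"rotation":[0,0,-125]}]' 60
python3 - <<'E'
from h import *
s=r.read_state(); print(s['torque'],s['force'],s['q']); go([567,155.5,142],down(166.2))
for n in('side',): cv2.imwrite(f'pics/{n}2.png',cv2.resize(r.get_image(n)[130:240,195:325,::-1],None,fx=5,fy=5,interpolation=2))
E
```

```text
time_s: 5.3
position: [564.7, 157.5, 144.0]
tcp_rot: [-0.375, -3.113, -0.003]
force: [-13.3, 4.8, 12.1]
gripper_width: 0.175
grip_force: 62.1
[0.40985527 2.47734924 0.12580417] [-13.28085265   4.76073495  12.08177098] [ 0.26994645  0.33946564 -0.21473766  1.02119709  0.00377862  0.50977029]
dp [-2.7, -1.4, 2.0] rot [ 0.1 -0.3  0.1]
```

View pics/side2.png

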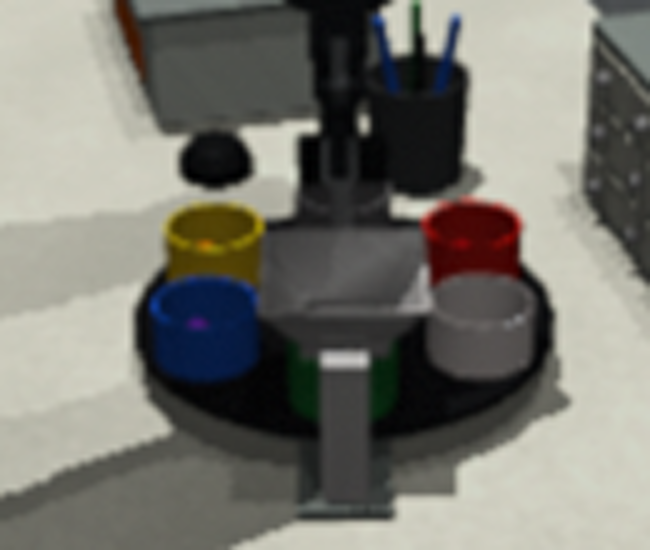

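The green cup is now under the funnel at about (345,380). I'll release, lift, and refine the pan pose.

```bash
python3 -m handwheel '[{"claw":40,"dp":[0,0,0],"rotation":[0,0,0]},{"claw":60,"dp":[0,0,0],"rotation":[0,0,0]},{"claw":60,"dp":[0,0,0],"rotation":[0,0,0]},{"claw":60,"dp":[0,0,-30],"rotation":[0,0,0]},{"claw":60,"dp":[0,0,-70],"rotation":[0,0,0]},{"claw":60,"dp":[0,0,-100],"rotation":[0,0,0]},{"claw":60,"dp":[0,0,-100],"rotation":[0,0,0]}]' 60
python3 - <<'E'
from h import *
from scipy.optimize import minimize
T=cv2.imread('pics/top1.png');S=cv2.imread('pics/side1.png')
def brown(i,roi):
    x,y,w,h=roi;m=np.zeros(i.shape[:2]);j=i.astype(int);q=((j[...,2]-j[...,0]>25)&(j[...,2]-j[...,1]>12));m[y:y+h,x:x+w]=q[y:y+h,x:x+w];return m
mt=brown(T,(325,180,25,30));ms=brown(S,(270,265,30,30)); print(mt.sum(),ms.sum())
box=np.array([[x,y,z+3] for x in(56,92) for y in(-7,7) for z in(16,46)],float)
def hull(n,P,k=8):
    q=(proj(n,P)+.5)*k; im=np.zeros((384*k//1,512*k),np.uint8); 
    cv2.fillConvexPoly(im,cv2.convexHull(np.round(q).astype(np.int32)),1); return cv2.resize(im.astype(np.float32),(512,384),interpolation=cv2.INTER_AREA)
def cost(p):
    a=np.radians(p[2]);P=box.copy();c=np.array([p[0],p[1]]);
    P[:,:2]=(box[:,:2]-[75,0])@np.array([[np.cos(a),np.sin(a)],[-np.sin(a),np.cos(a)]])+c
    return np.abs(hull('top',P)-mt).sum()+np.abs(hull('side',P)-ms).sum()
o=minimize(cost,[506,-269,-20],method='Nelder-Mead',options=dict(initial_simplex=[[506,-269,-20],[511,-269,-20],[506,-264,-20],[506,-269,-12]],maxiter=120));print(o.x,o.fun)
e=lambda p:(np.array(p,float)-(0,300)+.5)/5-.5+(298,170)
q=unproj('top',e([[130,448],[88,570],[213,480],[165,598]]),[21,21,21,21]);print(q.round(1))
print(np.degrees(np.arctan2(*(q[[0,2]]-q[[1,3]])[:,[1,0]].T)))
sd=lambda p:(np.array(p,float)-(400,300)+.5)/4-.5+(215,255)
q=unproj('side',sd([[474,428],[616,446],[494,369],[620,384]]),21);print(q.round(1));print(np.degrees(np.arctan2(*(q[[1,3]]-q[[0,2]])[:,[1,0]].T)))
E
```

```text
time_s: 6.05
position: [571.1, 156.8, 248.2]
tcp_rot: [0.381, 3.111, 0.005]
force: [1.0, 0.8, -0.4]
gripper_width: 0.703
grip_force: 0.0
42.0 58.0
[ 507.01080247 -271.66203704  -19.12345679] 148.984375
[[ 488.4 -227.8   21. ]
 [ 406.1 -196.    21. ]
 [ 465.9 -283.    21. ]
 [ 386.8 -246.6   21. ]]
[-21.1835134  -24.71091334]
[[ 385.2 -254.4   21. ]
 [ 469.8 -291.7   21. ]
 [ 408.5 -202.8   21. ]
 [ 486.7 -237.2   21. ]]
[-23.80865302 -23.73534426]
```

Run:
```python
from h import *
go([506.4,-271,240],down(157.5))
```

```text
dp [-40.5, -430.8, 6.9] rot [0.3 0.4 8.5]
```

```bash
python3 -m handwheel '[{"claw":60,"dp":[-40,-431,7],"rotation":[0,0,8.5]},{"claw":60,"dp":[-40,-431,7],"rotation":[0,0,8.5]},{"claw":60,"dp":[-40,-431,7],"rotation":[0,0,8.5]},{"claw":60,"dp":[-40,-431,7],"rotation":[0,0,8.5]},{"claw":60,"dp":[-40,-431,7],"rotation":[0,0,8.5]},{"claw":60,"dp":[-40,-431,7],"rotation":[0,0,8.5]},{"claw":60,"dp":[-40,-431,7],"rotation":[0,0,8.5]},{"claw":60,"dp":[-40,-431,7],"rotation":[0,0,8.5]},{"claw":60,"dp":[-40,-431,7],"rotation":[0,0,8.5]},{"claw":60,"dp":[-40,-431,7],"rotation":[0,0,8.5]},{"claw":60,"dp":[-40,-431,60],"rotation":[0,0,8.5]},{"claw":60,"dp":[-40,-431,100],"rotation":[0,0,8.5]},{"claw":60,"dp":[-40,-431,140],"rotation":[0,0,8.5]},{"claw":60,"dp":[-40,-431,150],"rotation":[0,0,8.5]},{"claw":60,"dp":[-40,-431,150],"rotation":[0,0,8.5]},{"claw":60,"dp":[-40,-431,150],"rotation":[0,0,8.5]}]'
python3 - <<'E'
from h import *
go([506.4,-271,18],down(157.5)); print(r.read_state()['q'])
for n in('top','side'): cv2.imwrite(f'pics/{n}3.png',r.get_image(n)[:,:,::-1])
t=cv2.imread('pics/top3.png');s=cv2.imread('pics/side3.png')
k=lambda i,x,y,w,h:cv2.resize(i[y:y+h,x:x+w],(400,300),interpolation=2)
W=np.zeros((600,800,3),np.uint8);W[:300,:400]=k(t,150,130,120,90);W[:300,400:]=k(s,205,150,120,90);W[300:600,:400]=k(t,290,165,100,75);W[300:600,400:]=k(s,195,230,120,90)
cv2.imwrite('pics/c3.png',W)
E
```

```text
time_s: 7.65
position: [504.3, -271.9, 94.9]
tcp_rot: [0.61, 3.08, -0.001]
force: [-0.4, -0.1, -0.1]
gripper_width: 0.702
grip_force: 0.0
dp [-1.4, 1.7, 76.9] rot [-0.   0.1  0.1]
[-4.94573110e-01  3.51328559e-01 -3.19215178e-01  8.98195673e-01
  8.68903195e-05 -1.03178829e-01]
```

View pics/c3.png

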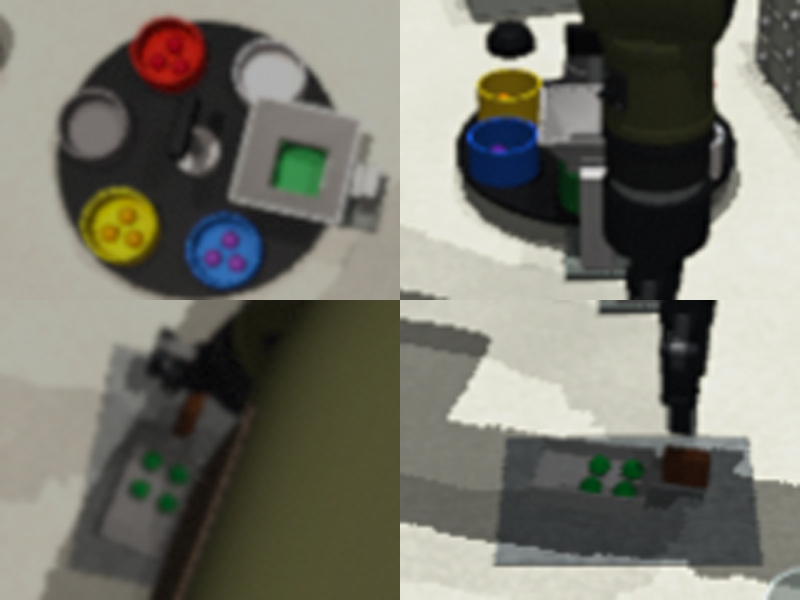

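The top crop shows green through the outlet at (300,167). I'll measure the carousel angle from the rims: red (169,53), grey (94,125), yellow (119,226), blue (224,250). The fingers are above the handle.

```bash
cat > ang.py <<'E'
from h import *
from scipy.optimize import least_squares
import sys
i=cv2.cvtColor(cv2.imread(sys.argv[1]),cv2.COLOR_BGR2GRAY).astype(np.float32)
g=cv2.GaussianBlur(i,(0,0),.8); gx=cv2.Sobel(g,5,1,0);gy=cv2.Sobel(g,5,0,1);G=np.hypot(gx,gy)
e=lambda p:(np.array(p,float)+.5)/3.3333-.5+(150,130)
q=unproj('top',e([[169,53],[270,73],[94,125],[119,226],[224,250]]),78)[:,:2]
off=np.radians([120,60,180,240,300])
f=lambda p:(q-p[:2]-105*np.c_[np.cos(p[2]+off),np.sin(p[2]+off)]).ravel()
o=least_squares(f,[567,155,np.radians(-104)]);print('axis,green dir',o.x[:2],np.degrees(o.x[2]),f(o.x).round(1))
c=unproj('top',e([[258,96],[362,110],[337,226],[230,202]]),132)[:,:2];print(c.round(1).tolist(),c.mean(0))
print('funnel dir',np.degrees(np.arctan2(*(c.mean(0)-o.x[:2])[::-1])),np.linalg.norm(c.mean(0)-o.x[:2]))
o0=unproj('top',e([[277,144],[328,146],[323,192],[274,187]]),84)[:,:2];print('outlet',o0.mean(0),o0.round(1).tolist())
# knob bar and radial fits by gradient
def refine(p):
    t=np.linspace(0,2*np.pi,120)
    tot=0
    for k,w in zip(off,[1]*5):
        cx,cy=p[0]+105*np.cos(p[2]+k),p[1]+105*np.sin(p[2]+k)
        for rad in(35,):
            uv=proj('top',np.c_[cx+rad*np.cos(t),cy+rad*np.sin(t),np.full(120,78)]).astype(np.float32)
            tot-=cv2.remap(G,uv[:,0].copy(),uv[:,1].copy(),1).mean()
    return tot
from scipy.optimize import minimize
b=minimize(refine,o.x,method='Nelder-Mead',options=dict(initial_simplex=[o.x,o.x+[3,0,0],o.x+[0,3,0],o.x+[0,0,.04]]));print('refined',b.x[:2],np.degrees(b.x[2]),b.fun,refine(o.x))
E
python3 ang.py pics/top3.png
```

```text
axis,green dir [564.35680457 154.61359411] -103.96620507244039 [-2.8 -0.8  1.1  1.2 -0.  -1.8  0.4  0.3  1.3  1.1]
[[602.0, 90.6], [587.6, -6.7], [477.7, 17.6], [501.1, 116.0]] [542.07966792  54.36977168]
funnel dir -102.52920622764273 102.68931176944022
outlet [544.13051257  52.82577189] [[567.4, 75.6], [564.9, 26.1], [519.4, 31.2], [524.8, 78.4]]
refined [566.72018463 156.54429185] -103.97155775818935 -700.3482666015625 -653.6329
```

The green cup is within about 1° (2 mm) of the funnel. Next is the handle grasp.

```bash
python3 -m handwheel '[{"claw":60,"dp":[-1,2,30],"rotation":[0,0,0]},{"claw":60,"dp":[-1,2,55],"rotation":[0,0,0]},{"claw":60,"dp":[-1,2,70],"rotation":[0,0,0]},{"claw":60,"dp":[-1,2,76],"rotation":[0,0,0]},{"claw":60,"dp":[-1,2,76],"rotation":[0,0,0]},{"claw":30,"dp":[-1,2,76],"rotation":[0,0,0]},{"claw":20,"dp":[-1,2,76],"rotation":[0,0,0]},{"claw":3,"dp":[-1,2,76],"rotation":[0,0,0]},{"claw":3,"dp":[-1,2,76],"rotation":[0,0,0]},{"claw":3,"dp":[-1,2,76],"rotation":[0,0,0]},{"claw":3,"dp":[-1,2,76],"rotation":[0,0,0]},{"claw":3,"dp":[-1,2,76],"rotation":[0,0,0]}]' 70
python3 - <<'E'
from h import *
s=r.read_state(); print(s['torque'],s['force']);go([506.4,-271,18],down(157.5))
E
```

```text
time_s: 8.95
position: [505.5, -270.5, 18.3]
tcp_rot: [0.611, 3.08, -0.001]
force: [-0.7, 1.0, 7.5]
gripper_width: 0.154
grip_force: 69.8
[ 0.15900117  0.2347639  -0.0028827 ] [-0.65975015  1.02723347  7.53274138]
dp [-1.0, -0.1, 0.3] rot [-0.   0.1  0.1]
```

The handle is held (opening about 13 mm at 70 N). I'll lift smoothly.

```bash
python3 -m handwheel '[{"claw":3,"dp":[0,0,-4],"rotation":[0,0,0]},{"claw":3,"dp":[0,0,-14],"rotation":[0,0,0]},{"claw":3,"dp":[0,0,-30],"rotation":[0,0,0]},{"claw":3,"dp":[0,0,-50],"rotation":[0,0,0]},{"claw":3,"dp":[0,0,-75],"rotation":[0,0,0]},{"claw":3,"dp":[0,0,-100],"rotation":[0,0,0]},{"claw":3,"dp":[0,0,-125],"rotation":[0,0,0]},{"claw":3,"dp":[0,0,-150],"rotation":[0,0,0]},{"claw":3,"dp":[0,0,-175],"rotation":[0,0,0]},{"claw":3,"dp":[0,0,-195],"rotation":[0,0,0]},{"claw":3,"dp":[0,0,-208],"rotation":[0,0,0]},{"claw":3,"dp":[0,0,-216],"rotation":[0,0,0]},{"claw":3,"dp":[0,0,-220],"rotation":[0,0,0]},{"claw":3,"dp":[0,0,-220],"rotation":[0,0,0]}]' 70
python3 - <<'E'
from h import *
s=r.read_state(); print(s['torque'],s['force'])
dp,rv=go([677.2,20.8,238],down(166)); 
for f in np.cumsum([6,14,22,28]+[30]*7+[24,18,10,6])/338: print((dp*f).round(0).tolist(),(rv[2]*f).round(1))
for n in('top','side'): cv2.imwrite(f'pics/{n}4.png',r.get_image(n)[:,:,::-1])
t=cv2.imread('pics/top4.png');s=cv2.imread('pics/side4.png')
k=lambda i,x,y,w,h:cv2.resize(i[y:y+h,x:x+w],(400,300),interpolation=2)
cv2.imwrite('pics/c4.png',np.hstack([k(t,280,130,120,90),k(s,195,170,140,105)]))
E
```

```text
time_s: 10.35
position: [504.6, -270.1, 237.1]
tcp_rot: [-0.611, -3.081, -0.0]
force: [0.1, -0.1, -2.1]
gripper_width: 0.154
grip_force: 68.7
[-0.04859913 -0.13893757 -0.00959324] [ 0.10277534 -0.10359745 -2.13726613]
dp [-48.4, 334.8, -0.9] rot [ 0.  -0.  -8.4]
[-1.0, 6.0, -0.0] -0.1
[-3.0, 20.0, -0.0] -0.5
[-6.0, 42.0, -0.0] -1.0
[-10.0, 69.0, -0.0] -1.7
[-14.0, 99.0, -0.0] -2.5
[-19.0, 129.0, -0.0] -3.2
[-23.0, 158.0, -0.0] -4.0
[-27.0, 188.0, -1.0] -4.7
[-31.0, 218.0, -1.0] -5.5
[-36.0, 248.0, -1.0] -6.2
[-40.0, 277.0, -1.0] -7.0
[-44.0, 301.0, -1.0] -7.6
[-46.0, 319.0, -1.0] -8.0
[-48.0, 329.0, -1.0] -8.3
[-48.0, 335.0, -1.0] -8.4
```

View pics/c4.png

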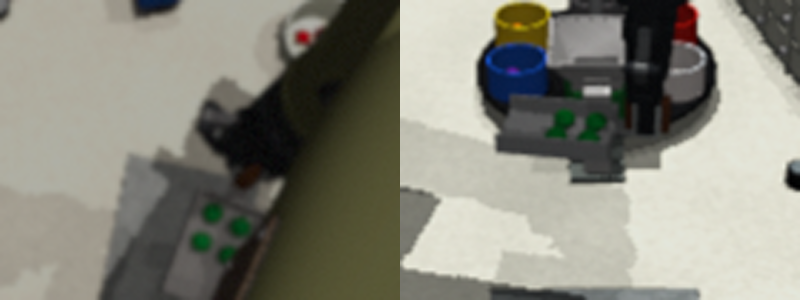

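The pan is lifted level with all four stones in it (top crop around (220,228)). I'll carry it over the funnel.

```bash
python3 -m handwheel '[{"claw":3,"dp":[-1,6,0],"rotation":[0,0,-0.1]},{"claw":3,"dp":[-3,20,0],"rotation":[0,0,-0.5]},{"claw":3,"dp":[-6,42,0],"rotation":[0,0,-1]},{"claw":3,"dp":[-10,69,0],"rotation":[0,0,-1.7]},{"claw":3,"dp":[-14,99,0],"rotation":[0,0,-2.5]},{"claw":3,"dp":[-19,129,0],"rotation":[0,0,-3.2]},{"claw":3,"dp":[-23,158,0],"rotation":[0,0,-4]},{"claw":3,"dp":[-27,188,0],"rotation":[0,0,-4.7]},{"claw":3,"dp":[-31,218,0],"rotation":[0,0,-5.5]},{"claw":3,"dp":[-36,248,0],"rotation":[0,0,-6.2]},{"claw":3,"dp":[-40,277,0],"rotation":[0,0,-7]},{"claw":3,"dp":[-44,301,0],"rotation":[0,0,-7.6]},{"claw":3,"dp":[-46,319,0],"rotation":[0,0,-8]},{"claw":3,"dp":[-48,329,0],"rotation":[0,0,-8.3]},{"claw":3,"dp":[-48,335,0],"rotation":[0,0,-8.4]},{"claw":3,"dp":[-48,335,0],"rotation":[0,0,-8.4]},{"claw":3,"dp":[-48,335,0],"rotation":[0,0,-8.4]}]' 70
python3 - <<'E'
from h import *
s=r.read_state(); print(s['q'])
go([677.2,20.8,158],down(166))
for n in('top','side'): cv2.imwrite(f'pics/{n}5.png',r.get_image(n)[:,:,::-1])
t=cv2.imread('pics/top5.png');s=cv2.imread('pics/side5.png')
k=lambda i,x,y,w,h:cv2.resize(i[y:y+h,x:x+w],(400,300),interpolation=2)
cv2.imwrite('pics/c5.png',np.hstack([k(t,180,110,120,90),k(s,195,110,140,105)]))
E
```

```text
time_s: 12.15
position: [676.7, 20.4, 237.3]
tcp_rot: [-0.385, -3.118, 0.001]
force: [-0.0, 0.4, -2.1]
gripper_width: 0.156
grip_force: 68.7
[ 3.02812832e-02  4.62414815e-01  1.81870311e-01  1.29058758e+00
 -4.23970225e-04  2.76250521e-01]
dp [-0.4, 0.6, 79.3] rot [-0.  -0.  -0.1]
```

View pics/c5.png

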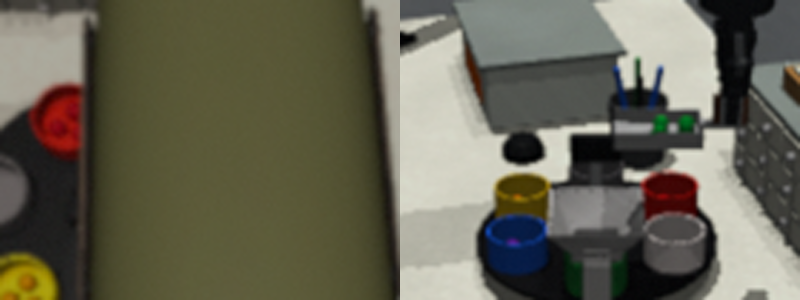

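The stones are still in the pan. I'll check the predicted nose pixels against the side view and compute the pour rows.

Run:
```python
from h import *
s=r.read_state();R=Ro.from_rotvec(s['tcp_rot'])
P=np.array([[x,y,z] for x in(-46,46) for y in(-30,) for z in(0,18)])
W=s['position']+R.apply(np.c_[75-P[:,0],P[:,1],15-P[:,2]])
print(((proj('side',W)-(195,110))*400/140+(400,0)).round(0).tolist())
for a in [4,8,12,16,20,23,26,29,32,35,38,41,44,47,50,53,56,58]:
    t=np.radians(a);print(a,round(121*(1-np.cos(t))+15*np.sin(t)),round(-121*np.sin(t)+15*(1-np.cos(t))))
```

```text
[[611.0, 148.0], [611.0, 132.0], [701.0, 147.0], [702.0, 131.0]]
4 1 -8
8 3 -17
12 6 -25
16 9 -33
20 12 -40
23 15 -46
26 19 -52
29 22 -57
32 26 -62
35 30 -67
38 35 -71
41 40 -76
44 44 -80
47 49 -84
50 55 -87
53 60 -91
56 66 -94
58 70 -96
```

```bash
python3 -m handwheel '[{"claw":3,"dp":[0,0,4],"rotation":[0,0,0]},{"claw":3,"dp":[0,0,14],"rotation":[0,0,0]},{"claw":3,"dp":[0,0,27],"rotation":[0,0,0]},{"claw":3,"dp":[0,0,40],"rotation":[0,0,0]},{"claw":3,"dp":[0,0,53],"rotation":[0,0,0]},{"claw":3,"dp":[0,0,64],"rotation":[0,0,0]},{"claw":3,"dp":[0,0,70],"rotation":[0,0,0]},{"claw":3,"dp":[0,0,72],"rotation":[0,0,0]},{"claw":3,"dp":[0,0,72],"rotation":[0,0,0]}]' 70
python3 - <<'E'
from h import *
cv2.imwrite('pics/side6.png',cv2.resize(r.get_image('side')[130:235,195:335,::-1],None,fx=5,fy=5,interpolation=2))
E
```

```text
time_s: 13.15
position: [677.1, 21.1, 165.2]
tcp_rot: [-0.384, -3.118, 0.0]
force: [0.0, 0.1, -1.1]
gripper_width: 0.153
grip_force: 68.7
```

View pics/side6.png

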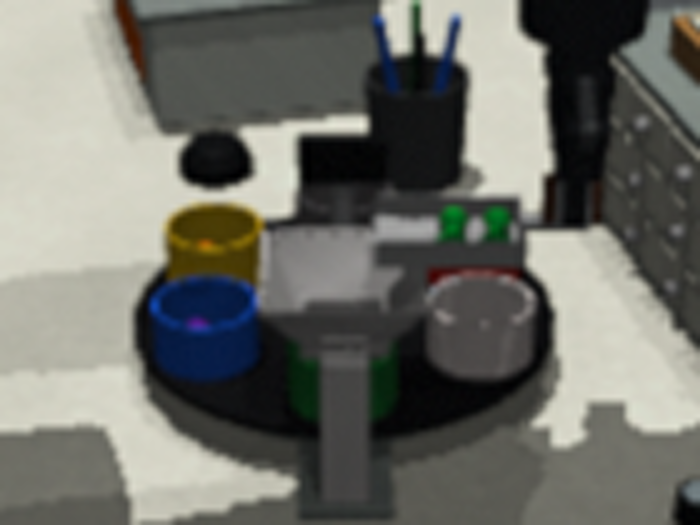

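Everything matches: the nose is at (375,250), just inside the mouth's right edge, and the pan is level. Now I'll tip about the nose.

```bash
python3 -m handwheel '[{"claw":3,"dp":[0,0,-2],"rotation":[0,-2,0]},{"claw":3,"dp":[1,0,-8],"rotation":[0,-5,0]},{"claw":3,"dp":[3,0,-15],"rotation":[0,-8,0]},{"claw":3,"dp":[6,0,-22],"rotation":[0,-12,0]},{"claw":3,"dp":[9,0,-30],"rotation":[0,-16,0]},{"claw":3,"dp":[12,0,-36],"rotation":[0,-20,0]},{"claw":3,"dp":[15,0,-42],"rotation":[0,-23,0]},{"claw":3,"dp":[19,0,-48],"rotation":[0,-26,0]},{"claw":3,"dp":[22,0,-53],"rotation":[0,-29,0]},{"claw":3,"dp":[26,0,-58],"rotation":[0,-32,0]},{"claw":3,"dp":[30,0,-63],"rotation":[0,-35,0]},{"claw":3,"dp":[35,0,-67],"rotation":[0,-38,0]},{"claw":3,"dp":[40,0,-72],"rotation":[0,-41,0]},{"claw":3,"dp":[44,0,-76],"rotation":[0,-44,0]},{"claw":3,"dp":[49,0,-80],"rotation":[0,-47,0]},{"claw":3,"dp":[55,0,-83],"rotation":[0,-50,0]},{"claw":3,"dp":[60,0,-87],"rotation":[0,-53,0]},{"claw":3,"dp":[66,0,-90],"rotation":[0,-56,0]},{"claw":3,"dp":[70,0,-92],"rotation":[0,-58,0]},{"claw":3,"dp":[70,0,-92],"rotation":[0,-58,0]}]' 70
python3 -m handwheel '[{"claw":3,"dp":[0,0,0],"rotation":[0,0,0]},{"claw":3,"dp":[0,0,0],"rotation":[0,0,0]},{"claw":3,"dp":[0,0,0],"rotation":[0,0,0]},{"claw":3,"dp":[0,0,0],"rotation":[0,0,0]},{"claw":3,"dp":[0,0,0],"rotation":[0,0,0]}]'
python3 - <<'E'
from h import *
s=r.read_state(); print(s['q'])
cv2.imwrite('pics/side7.png',cv2.resize(r.get_image('side')[110:235,195:335,::-1],None,fx=4.5,fy=4.5,interpolation=2))
E
```

```text
time_s: 15.2
position: [614.7, 41.4, 264.1]
tcp_rot: [0.264, 2.122, -0.146]
force: [0.1, 0.7, -2.3]
gripper_width: 0.149
grip_force: 68.9
time_s: 15.7
position: [613.9, 40.2, 261.9]
tcp_rot: [0.264, 2.125, -0.148]
force: [1.3, 0.5, -1.2]
gripper_width: 0.151
grip_force: 68.9
[ 0.30814982 -0.18811316 -1.02446838 -0.19205916 -0.46326982  0.32113432]
```

View pics/side7.png

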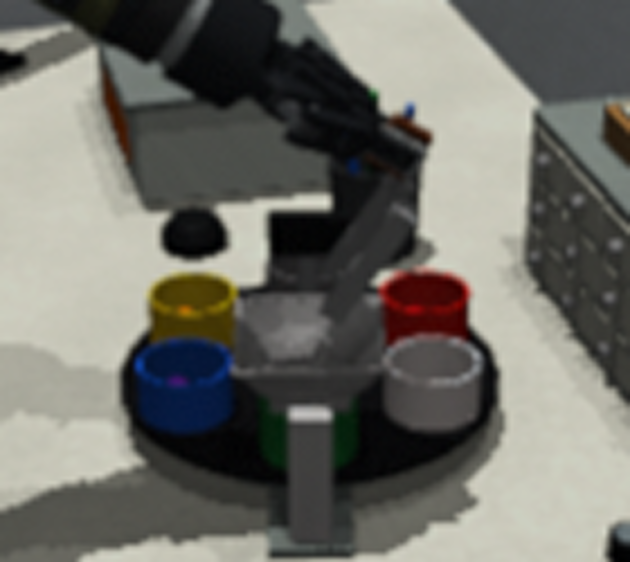

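The pan is tipped with its nose in the mouth and no green is visible inside it. I've now viewed ten pictures, so the rest is numeric. I'll level the pan back up.

Run:
```python
from h import *
dp,rv=go([677,21,250],down(166))
go([505.5,-270.5,250],down(157.5))
```

```text
dp [-25.4, -3.1, 62.0] rot [-0.2 57.5 -0.2]
dp [26.0, -327.9, -17.2] rot [ 4.  57.4  7.6]
```

```bash
python3 -m handwheel '[{"claw":3,"dp":[-2,0,2],"rotation":[0,3,0]},{"claw":3,"dp":[-4,0,10],"rotation":[0,9,0]},{"claw":3,"dp":[-7,-1,18],"rotation":[0,16,0]},{"claw":3,"dp":[-10,-1,26],"rotation":[0,24,0]},{"claw":3,"dp":[-14,-2,34],"rotation":[0,32,0]},{"claw":3,"dp":[-18,-2,43],"rotation":[0,40,0]},{"claw":3,"dp":[-21,-3,52],"rotation":[0,48,0]},{"claw":3,"dp":[-24,-3,59],"rotation":[0,54,0]},{"claw":3,"dp":[-25,-3,62],"rotation":[0,57.5,0]},{"claw":3,"dp":[-25,-3,62],"rotation":[0,57.5,0]},{"claw":3,"dp":[-25,-3,62],"rotation":[0,57.5,0]}]' 70
python3 - <<'E'
from h import *
s=r.read_state(); print(s['force'],s['q'])
go([505.5,-270.5,250],down(157.5))
for n in('side5','side6'):
    pass
im=r.get_image('side'); cv2.imwrite('pics/side8.png',im[:,:,::-1])
def gm(i): j=i.astype(int); return (j[...,1]-np.maximum(j[...,0],j[...,2])>45)
P=np.array([[x,y,z] for x in(-46,46) for y in(-30,30) for z in(0,24)]);R=Ro.from_rotvec(s['tcp_rot'])
b=proj('side',s['position']+R.apply(np.c_[75-P[:,0],P[:,1],15-P[:,2]]));l,t=b.min(0).astype(int);rr,bb=b.max(0).astype(int)+1
print('pan green px now',gm(im)[t:bb,l:rr].sum(),'before',gm(cv2.imread('pics/side5.png')[:,:,::-1])[100:170,265:320].sum(),(l,t,rr,bb))
E
```

```text
time_s: 16.85
position: [677.3, 21.1, 248.8]
tcp_rot: [0.39, 3.117, -0.004]
force: [-0.6, 0.3, -1.2]
gripper_width: 0.151
grip_force: 68.8
[-0.62304921  0.31986681 -1.21242887] [ 0.03241096  0.46098859  0.2055261   1.31522553 -0.00258191  0.28125448]
dp [94.7, -324.9, -0.4] rot [-0.1  0.1  8.2]
pan green px now 0 before 37 (np.int64(268), np.int64(141), np.int64(301), np.int64(158))
```

The pan is empty (green pixels 37 → 0, weight down about 0.9 N). I'll carry it back above the pad and check the cup from the top view.

```bash
python3 -m handwheel '[{"claw":3,"dp":[5,-16,0],"rotation":[0,0,0]},{"claw":3,"dp":[14,-48,0],"rotation":[0,0,1]},{"claw":3,"dp":[25,-88,0],"rotation":[0,0,2]},{"claw":3,"dp":[37,-128,0],"rotation":[0,0,3]},{"claw":3,"dp":[49,-168,0],"rotation":[0,0,4]},{"claw":3,"dp":[60,-208,0],"rotation":[0,0,5]},{"claw":3,"dp":[72,-248,0],"rotation":[0,0,6]},{"claw":3,"dp":[84,-288,0],"rotation":[0,0,7]},{"claw":3,"dp":[92,-314,0],"rotation":[0,0,8]},{"claw":3,"dp":[95,-325,0],"rotation":[0,0,8]},{"claw":3,"dp":[95,-325,30],"rotation":[0,0,8]},{"claw":3,"dp":[95,-325,70],"rotation":[0,0,8]},{"claw":3,"dp":[95,-325,110],"rotation":[0,0,8]},{"claw":3,"dp":[95,-325,150],"rotation":[0,0,8]},{"claw":3,"dp":[95,-325,185],"rotation":[0,0,8]},{"claw":3,"dp":[95,-325,200],"rotation":[0,0,8]},{"claw":3,"dp":[95,-325,200],"rotation":[0,0,8]}]' 70
python3 - <<'E'
from h import *
go([505.5,-270.5,18.5],down(157.5))
im=r.get_image('top'); cv2.imwrite('pics/top9.png',im[:,:,::-1]); old=cv2.imread('pics/top3.png')[:,:,::-1]
def gm(i): j=i.astype(int); return (j[...,1]-np.maximum(j[...,0],j[...,2])>35)
for n,i in(('old',old),('new',im)):
    m=gm(i)[120:240,150:280]; ys,xs=np.nonzero(m); print(n,m.sum(),xs.min()+150,xs.max()+150,ys.min()+120,ys.max()+120)
sub=im[170:190,228:252].astype(int); so=old[170:190,228:252].astype(int)
print(so[...,1][::2]);print(sub[...,1][::2]);
E
python3 ang.py pics/top9.png | tail -1
```

```text
time_s: 18.6
position: [502.4, -268.9, 48.6]
tcp_rot: [-0.603, -3.08, 0.001]
force: [0.3, 0.1, -1.2]
gripper_width: 0.152
grip_force: 68.6
dp [-3.6, -0.3, 30.1] rot [-0.1 -0.2  0.3]
old 174 232 246 174 188
new 169 232 246 174 188
[[116 118 119 119 119 117 113 114 115 118 120 120 120 120 121 121 121 121
  121 121 120 119 120 119]
 [117 118 118 119 113  93  79  69  67  71  77  86  93 101 104 107 109 112
  115 117 118 118 118 119]
 [117 117 117 116 102  76  56  54  60  67  73  76  76  75  71  66  65  67
   77  90  99 112 118 120]
 [115 117 117 112  89  62  67  98 111 115 113 113 113 111 110 107 102  92
   77  78  97 112 118 120]
 [116 115 115 105  83  75  98 127 138 139 135 132 130 128 125 118 113 113
  109 114 127 125 121 119]
 [115 116 112  94  76  84 116 136 143 143 143 143 143 141 139 131 126 124
  123 129 127 121 119 119]
 [116 114 104  83  70  86 123 140 143 144 143 144 143 142 136 130 129 128
  130 129 120 116 115 117]
 [114 110  92  76  76 100 129 141 143 143 143 143 143 141 134 129 127 130
  135 130 120 116 115 117]
 [114 113 107 101 103 122 133 136 138 140 141 142 141 138 132 
[... 537 characters left out ...]
17 119]
 [116 115 115 105  82  71  81  97 109 113 103  99  98  96  97  98 100 106
  108 113 126 125 119 119]
 [114 115 111  94  76  78  99 105 105 108 121 134 135 130 127 125 123 120
  119 126 127 121 118 118]
 [114 114 104  83  71  87 123 139 141 141 142 143 142 141 132 119 114 115
  120 124 119 115 115 116]
 [115 110  93  76  76 100 128 141 143 143 141 139 136 135 126 112 109 122
  134 130 119 115 116 116]
 [114 111 107 101 104 121 132 135 138 136 126 118 120 122 113 111 103 103
  118 118 115 115 116 118]
 [110 111 111 109 110 110 111 111 112 112 109 110 113 114 106 101 110 113
  112 113 114 115 115 122]]
refined [566.59598465 156.63819292] -104.09160183601597 -696.7788696289062 -649.38495
```

The stones now show in the cup through the outlet, and the carousel is unmoved (−104.1°). I'll set the pan down.

```bash
python3 -m handwheel '[{"claw":3,"dp":[-3,0,10],"rotation":[0,0,0]},{"claw":3,"dp":[-3,0,18],"rotation":[0,0,0]},{"claw":3,"dp":[-3,0,24],"rotation":[0,0,0]},{"claw":3,"dp":[-3,0,28],"rotation":[0,0,0]},{"claw":3,"dp":[-3,0,30],"rotation":[0,0,0]},{"claw":3,"dp":[-3,0,30],"rotation":[0,0,0]},{"claw":3,"dp":[-3,0,30],"rotation":[0,0,0]}]' 70
```

```text
time_s: 19.35
position: [507.7, -272.0, 20.7]
tcp_rot: [0.606, 3.082, -0.003]
force: [-0.3, -1.0, -1.6]
gripper_width: 0.153
grip_force: 68.8
```

```bash
python3 -m handwheel '[{"claw":3,"dp":[0,0,1],"rotation":[0,0,0]},{"claw":3,"dp":[0,0,2],"rotation":[0,0,0]},{"claw":3,"dp":[0,0,2],"rotation":[0,0,0]},{"claw":3,"dp":[0,0,2],"rotation":[0,0,0]}]' 20
```

```text
time_s: 19.75
position: [507.5, -272.0, 18.6]
tcp_rot: [0.606, 3.082, -0.003]
force: [0.4, -0.5, -0.9]
gripper_width: 0.156
grip_force: 68.8
```

```bash
python3 -m handwheel '[{"claw":3,"dp":[0,0,1],"rotation":[0,0,0]},{"claw":3,"dp":[0,0,1],"rotation":[0,0,0]},{"claw":3,"dp":[0,0,1],"rotation":[0,0,0]}]'
```

```text
time_s: 20.05
position: [507.7, -272.1, 18.3]
tcp_rot: [0.606, 3.082, -0.004]
force: [-2.4, 0.4, 4.7]
gripper_width: 0.155
grip_force: 70.0
```

Contact with the pad (about +6 N change). I'll open, then retreat straight up.

```bash
python3 -m handwheel '[{"claw":20,"dp":[0,0,0],"rotation":[0,0,0]},{"claw":40,"dp":[0,0,0],"rotation":[0,0,0]},{"claw":60,"dp":[0,0,0],"rotation":[0,0,0]},{"claw":60,"dp":[0,0,0],"rotation":[0,0,0]},{"claw":60,"dp":[0,0,-10],"rotation":[0,0,0]},{"claw":60,"dp":[0,0,-30],"rotation":[0,0,0]},{"claw":60,"dp":[0,0,-70],"rotation":[0,0,0]},{"claw":60,"dp":[0,0,-120],"rotation":[0,0,0]},{"claw":60,"dp":[0,0,-170],"rotation":[0,0,0]},{"claw":60,"dp":[0,0,-200],"rotation":[0,0,0]},{"claw":60,"dp":[120,120,-220],"rotation":[0,0,0]},{"claw":60,"dp":[120,120,-220],"rotation":[0,0,0]},{"claw":60,"dp":[120,120,-220],"rotation":[0,0,0]},{"claw":60,"dp":[120,120,-220],"rotation":[0,0,0]},{"claw":60,"dp":[120,120,-220],"rotation":[0,0,0]},{"claw":60,"dp":[120,120,-220],"rotation":[0,0,0]}]'
python3 - <<'E'
from h import *
s=r.read_state();print(s['position'],s['force'])
def gm(i): j=i.astype(int); return (j[...,1]-np.maximum(j[...,0],j[...,2])>40).astype(np.uint8)
def br(i): j=i.astype(int); return ((j[...,2]-j[...,0]<-25)&(j[...,0]-j[...,1]>12)).astype(np.uint8)
for n in('side','top'):
    im=r.get_image(n); cv2.imwrite(f'pics/{n}10.png',im[:,:,::-1]); old=cv2.imread(f'pics/{n}{"1" if n=="side" else "0"}.png')[:,:,::-1]
    for l,i in(('old',old),('new',im)):
        k,_,st,c=cv2.connectedComponentsWithStats(gm(i)); print(n,l,'green',[(int(a),*b.round().astype(int).tolist()) for a,b in zip(st[1:,4],c[1:]) if a>2])
        x,y,w,h=((260,260,50,40) if n=='side' else (320,175,40,40)); ys,xs=np.nonzero(br(i)[y:y+h,x:x+w]); print('   handle px',len(xs),xs.mean()+x if len(xs) else 0,ys.mean()+y if len(xs) else 0)
E
python3 ang.py pics/top10.png | tail -1
```

```text
time_s: 21.65
position: [442.4, -115.1, 238.1]
tcp_rot: [0.604, 3.081, -0.004]
force: [-1.5, -0.8, -0.5]
gripper_width: 0.7
grip_force: 0.0
[ 442.36162668 -115.07969637  238.06599807] [-1.54567946 -0.81909013 -0.50167513]
side old green [(25, 254, 279), (24, 264, 280), (22, 252, 285), (24, 262, 286)]
   handle px 58 280.4310344827586 275.9310344827586
side new green []
   handle px 65 281.38461538461536 276.24615384615385
top old green [(259, 185, 196), (9, 328, 205), (10, 334, 208), (8, 325, 212), (11, 331, 215)]
   handle px 42 337.35714285714283 192.6904761904762
top new green [(150, 239, 181), (48, 448, 206)]
   handle px 0 0 0
refined [566.67468297 156.68032688] -104.1464217017161 -645.5621337890625 -600.2203
```

The pan is back in place and released, there are no stray stones (the green at (448,206) is the calculator), and the carousel is unchanged. I'll hand it in.

```bash
python3 -m handwheel '[{"claw":60,"dp":[0,0,0],"rotation":[0,0,0]},{"claw":60,"dp":[0,0,0],"rotation":[0,0,0]},{"claw":60,"dp":[0,0,0],"rotation":[0,0,0]}]'; python3 -c "
from rig import r
print(r.close_job())"
```

```text
time_s: 22.05
position: [442.0, -115.5, 237.0]
tcp_rot: [-0.607, -3.082, 0.003]
force: [-0.2, -0.9, 0.5]
gripper_width: 0.703
grip_force: 0.0
the job is handed in; nothing more can be done
None
```

I handed the job in at 22 s, with no verdict returned: the images show the green cup under the funnel (about 1° off), the stones in it as far as the view through the outlet shows, and the empty pan released on the grey pad.

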